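Set the thermostat wheel of the praline stand by fingertip

ROBOT

A 6-joint arm with a two-finger parallel gripper is mounted at the origin on the work surface. World frame = base frame: x ahead of the robot, y to its left, z up, the work surface at z = 0. Lengths are in mm, angles in rad, forces in N, time in s.
With the tool pointing down it reaches from about 350 to 975 mm from the base axis. Payload 7.1 kg.
Tool frame: the origin (TCP) lies on the front face of the gripper's body, between the roots of the fingers; the fingertips stand 80 mm ahead of it and the grasp point (between the pads) lies 61 mm ahead of it (env.tips_ahead is the distance from the TCP to the fingertips, in mm); z points along the fingers, y is the line along which they close (so a half turn about z gives the same grasp; the last joint's range is limited). The gripper opens to 88 mm and grips with 3 to 60 N. Pads are 20 mm wide; open, the fingers measure 115 mm over their backs; the gripper's body (75 mm by 178 mm) begins 61 mm behind the grasp point.
Start: joints at [-1.357, 0.423, 1.63, -0, 1.089, -0.019], TCP at [144.209, -608.119, 302.675] pointing down, gripper open.
Joint ranges: [-3, 3], [-0.9, 2.11], [0.09, 2.58], [-1.31, 4.45], [0.11, 2.69], [-2.54, 2.54]. Speed limits (rad/s): [2.39, 2.39, 3.01, 3.14, 3.14, 3.14].

INTERFACE

Orientations are given as a unit quaternion [x, y, z, w].
In Python, from station import env, set_gripper, viewer, workorder gives the robot as it stands. Calls block until the motion is done:
- env.reach(position, orientation): joint-space move of the TCP to a pose.
- env.move_l(position, rot=None, rate=150, f_stop=None): straight line of the TCP; rot=None keeps the orientation; rate is the mean speed in mm/s. With f_stop (N) it stops when the force on the tool has changed by that much, and returns True; else False.
- env.move_joints(angles): joint-space move.
- set_gripper(opening): finger opening in mm; the grip force is fixed at half the most; returns when the fingers have stopped.
- env.hold(seconds).
- env.ik(position, orientation): joint angles nearest the present ones, or None.
- env.read_state(): the state.
- viewer.camera(name): name is "side" or "top" or "wrist"; returns the picture (480x640x3 uint8, blue, green, red); there is no depth.
- viewer.camera_params(name): a dict with "fx", "fy", "cx", "cy" (pixels), "dist" ([k1, k2, p1, p2, k3] as OpenCV has them; the pictures are not rectified), "pose" (4x4, takes a point from camera to world coordinates); the wrist camera has in their place "tool_from_camera" (4x4, takes a point from camera to tool coordinates, whose origin is the TCP and whose axes are the flange's). Camera axes: x right, y up, looking along -z (the intrinsics and any distortion apply to the point x, -y, -z); pixel columns grow to the right and rows downward; lengths in mm; the calibration is good to about 2 mm. A picture is of the moment at which its call begins: read the wrist's pose just before it. camera_params takes no time and is no camera call.
A pose or a line that the arm cannot do raises env.IKError and nothing moves.
- workorder.sign_off(): hands the job in; it is judged then, once.
The state is a dict: "time_s": time; "qpos": joint angles; "dq": joint speeds; "tau": joint torques, N m; "tool_pos": TCP position; "orientation": TCP orientation; "force": force on the tool from outside, world axes, zero at the start; "wrist_torque": the same for the moment, N m; "width": finger opening in mm; "grip_force": force on a finger pad.
Only numpy, scipy, OpenCV 4.12 (cv2) and the standard library are available. Lean on these libraries where they do the work, as an engineer would, in place of code of your own. Each camera call takes 0.05 s, during which the arm holds its last target. There are 200 camera calls.

TASK

On the cooling stand that carries the white pralines, roll the knurled thermostat wheel with a fingertip, its top moving towards the pralines, until it clicks into the detent where the wheel's red line stands at the very top, between the two white marks; it starts one or two clicks short of that. Take the finger off, then press the green button beside that wheel right in and let it come back out. Fingertips only: pick nothing up, do not touch the stand with the dark pralines, and leave everything else on the counter where it is.

Things in the scene. Friction and masses are not known exactly. Their poses are not given: they have to be found in the camera images.
- white_stand: Cooling stand with the white (cream) pralines: a fixed aluminium box 240 (x) x 140 (y) x 80 mm high; origin at the centre of its underside on the counter, z up, x towards its back. Its front (-x) half has a black control deck 80 mm high with the wheel and the button; its back (+x) half carries the white tray of pralines, top 104 mm high.
- white_wheel_top (a point): The highest point of the white stand's thermostat wheel, mid-width (fixed in the stand: x -68, y -32, z 96 mm; the stand's axes). The wheel is a light grey knurled disc, radius 40 mm, 24 mm wide, its axis level along the stand's y, sunk so that its top 16 mm stands out of the deck, between two black cheeks 9 mm high and 9 mm wide. Friction on a fingertip is about 0.6; leaving a detent takes about 1.2 N along the rim.
- white_cradle (a joint): How far the white stand's wheel is pressed straight down on its springs, m: 0 at rest, 0.005 at the stop. It needs about 2 N to start and 3 N more for each mm (about 11 N at 3 mm); pressed 3 mm, a fingertip turns the wheel by friction.
- white_wheel (a joint): Angle of the white stand's wheel, rad; grows as its top moves to the stand's back (+x). Detents every 0.393 rad (15.7 mm along the rim); released, the wheel snaps into the nearest. At 0, the wanted detent, the red line across the rim is at the top, between white marks on the cheeks. It starts in the detent at -0.39 or -0.79 (line nearer the stand's front). End stops: -1.18 and +0.79.
- white_button_top (a point): Centre of the top of the green push button on the white stand, 26 mm in diameter, beside the wheel at x -68, y +36 mm in the stand's frame, 102 mm above the counter when out, in a black collar 42 mm in diameter whose top is 92 mm above the counter.
- white_button (a joint): How far that button is pressed, m: 0 out, 0.006 fully in. A spring holds it out; fully in takes 5 N.
- dark_stand: A second, identical fixed stand with its own wheel and green button but carrying dark pralines; same origin and axes. Not to be touched.
- jar: Loose glass jar with a brass lid, 72 mm in diameter, 110 mm high; origin at the centre of its underside. Leave.
- gift_box: Loose brown gift box with yellow ribbon, 94 x 94 x 61 mm; origin at the centre of its underside. Leave.
- tongs: Loose steel tongs lying flat, 190 mm long along x, 45 mm wide, 12 mm high, origin under the middle. Leave.
- cup: Loose blue cup, 64 mm in diameter, 70 mm high; origin at the centre of its underside. Leave.
- card_holder: Loose wooden disc 40 mm in diameter holding an upright blank paper card, 55 mm high in all; origin at the centre of its underside. Leave.
- spatula: Loose spatula lying flat with its handle to its -x, under 30 mm high. Leave.

How it is judged (in metres and radians):
On the way, in this order (a step that is already met when the one before it is completed fails the run):
1. the white stand's wheel rests in the wanted detent, with no finger on the stand (value of joint white_wheel between -0.12 and 0.12 rad and contact force between the fingers and white_stand below 0.3 N), for 0.3 s.
2. the white stand's button is pressed in, the wheel still in its detent (value of joint white_wheel between -0.12 and 0.12 rad and value of joint white_button above 0.0048 m), for 0.05 s.
At the end, for the whole second after the job is handed in: The white stand's wheel rests within 0.12 rad of the wanted detent (red line at the top), its button has been pressed in (over 4.8 of 6 mm) and is out again (under 1.5 mm), and no loose thing lies over 15 mm from where it started (value of joint white_wheel between -0.12 and 0.12 rad and velocity of joint white_wheel between -0.1 and 0.1 rad/s and value of joint white_button below 0.0015 m and distance of each of jar, gift_box, tongs, cup, card_holder, spatula from where it was at the start of the episode below 0.015 m); the robot touches nothing.
It fails at once if the stand with the dark pralines is touched (contact force between any of the fingers, the arm and dark_stand above 1 N).
It fails at once if a loose thing is lifted, carried or pushed over 20 mm (distance of any of jar, gift_box, tongs, cup, card_holder, spatula from where it was at the start of the episode above 0.02 m).
It also fails if it takes over 51 s, if anything falls off the work surface, if the arm or the gripper's body presses on something with over 40 N, if the wrist force passes 120 N, or if a joint passes its speed limit or range.

## Working session

There is one attempt and no reset: what is moved stays moved. The work goes in short steps, each a Python script; the robot and the scene stay as the last script left them, time stands still between calls to the robot, and variables do not carry over. Pictures are saved under pics/ and viewed, at most 10 in all, crops included, and the job is handed in when it is done.

```bash
mkdir -p pics; ls
python3 - <<'E'
from station import env, viewer
import cv2, json
for n in ("top","side"):
    im=viewer.camera(n); cv2.imwrite(f"pics/{n}0.png",im)
    print(n,{k:(v.tolist() if hasattr(v,'tolist') else v) for k,v in viewer.camera_params(n).items()})
print(viewer.camera_params("wrist"))
s=env.read_state(); print(s["time_s"],s["orientation"],s["width"],s["force"])
E
```

```text
pics
top {'fx': 498.25692131632513, 'fy': 498.25692131632513, 'cx': 317.81428022702136, 'cy': 240.05499824376452, 'dist': [-0.12552855568255775, 0.0, 0.0, 0.0, 0.0], 'pose': [[-0.027475999893196806, 0.9851444101769199, -0.16951566454766792, 343.3812720487394], [-0.9993099398139733, -0.031309706513835654, -0.019983654996280627, -3.5746793360826703], [-0.02499427172097524, 0.16884961763411224, 0.9853248667348004, 1290.6189266001886], [0.0, 0.0, 0.0, 1.0]]}
side {'fx': 462.8140540833718, 'fy': 462.8140540833718, 'cx': 324.9564188534283, 'cy': 241.93992876823165, 'dist': [-0.08033025819455811, 0.0, 0.0, 0.0, 0.0], 'pose': [[-0.9096086651925915, 0.25312319978935255, -0.32945518957052594, 191.8427249129436], [-0.4154028799585096, -0.5679283579312095, 0.7105616282770523, 760.9822363620084], [-0.007247311827684251, 0.7831896487990373, 0.6217406617596383, 774.5871998087059], [0.0, 0.0, 0.0, 1.0]]}
{'fx': 401.5294873256401, 'fy': 401.5294873256401, 'cx': 317.7336434888953, 'cy': 239.76831417308912, 'dist': array([-0.00947039,  0.        ,  0.        ,  0.        ,  0.        ]), 'tool_from_camera': array([[-6.58822361e-05,  9.64851579e-01,  2.62795407e-01,
         7.09857381e+01],
       [ 9.99999955e-01,  1.40767076e-04, -2.66127567e-04,
        -9.03186889e-01],
       [-2.93766545e-04,  2.62795378e-01, -9.64851545e-01,
        -8.20302933e+01],
       [ 0.00000000e+00,  0.00000000e+00,  0.00000000e+00,
         1.00000000e+00]])}
0.1 [ 9.93229916e-01  1.16163190e-01 -6.02615604e-05 -6.66169182e-04] 87.98139036218096 [-0.49738908 -0.32088358  0.94019237]
```

View pics/top0.png

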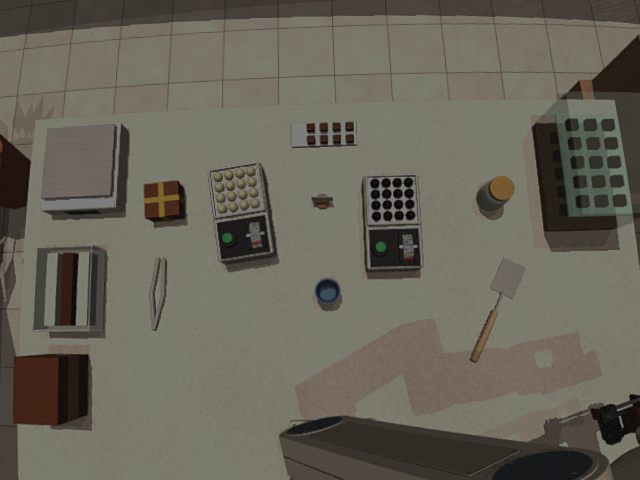

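View pics/side0.png

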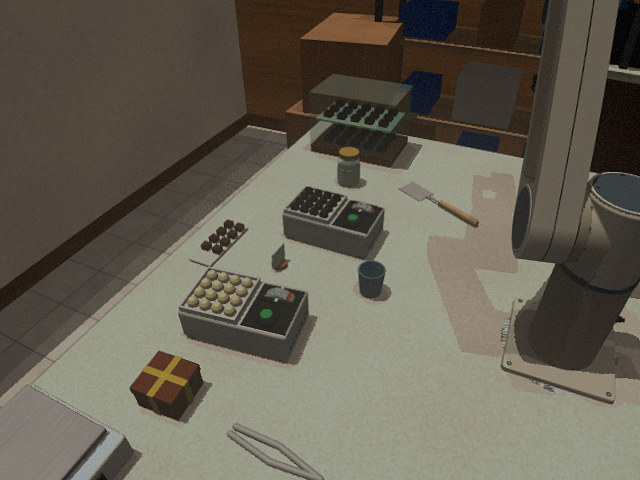

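Top view: the white-praline stand is on the left, wheel about (255,235), button (228,239). Side view: wheel (285,295), button (266,314). I'll triangulate these two points and then look with the wrist camera.

```bash
cat > h.py <<'E'
import numpy as np, cv2
from scipy.spatial.transform import Rotation as R
from station import env, viewer, set_gripper, workorder
def wristpose(s):
    T=np.eye(4); T[:3,:3]=R.from_quat(s["orientation"]).as_matrix(); T[:3,3]=s["tool_pos"]
    return T@np.array(viewer.camera_params("wrist")["tool_from_camera"])
def ray(name,uv,pose=None):
    p=viewer.camera_params(name); K=np.array([[p["fx"],0,p["cx"]],[0,p["fy"],p["cy"]],[0,0,1]])
    n=cv2.undistortPoints(np.array([[uv]],float),K,np.array(p["dist"]))[0,0]
    P=np.array(p["pose"]) if pose is None else pose
    d=P[:3,:3]@np.array([n[0],-n[1],-1]); return P[:3,3],d/np.linalg.norm(d)
def tri(*rays):
    A=sum(np.eye(3)-np.outer(d,d) for o,d in rays); b=sum((np.eye(3)-np.outer(d,d))@o for o,d in rays)
    x=np.linalg.solve(A,b); return x,[float(np.linalg.norm(np.cross(x-o,d))) for o,d in rays]
def atz(r,z): o,d=r; return o+d*(z-o[2])/d[2]
def down(yaw): # tool z down, tool x at yaw
    c,s=np.cos(yaw),np.sin(yaw); return R.from_matrix(np.array([[c,s,0],[s,-c,0],[0,0,-1.]])).as_quat()
E
python3 - <<'E'
from h import *
w=tri(ray("top",(255,235)),ray("side",(285,295)));b=tri(ray("top",(228,239)),ray("side",(266,314)))
print(w,b)
d=b[0]-w[0]; print(np.arctan2(-d[0],d[1]))
for c in [(209,170),(262,163),(273,257),(219,263)]: print(atz(ray("top",c),80))
yaw=np.arctan2(-d[0],d[1])
for k in (0,np.pi/2,np.pi,-np.pi/2):
    print(k,env.ik([w[0][0],w[0][1],250],down(yaw+k)))
E
```

```text
(array([562.89030951, 173.54925249,  88.4207981 ]), [5.066848435854082, 5.06684843585399]) (array([560.33855402, 241.74860691,  96.56464301]), [1.99759630810225, 1.997596308102607])
0.03739867805867628
[742.69011688 294.91467316  80.        ]
[755.66517633 157.93830055  80.        ]
[512.88282457 132.36506476  80.        ]
[501.89698967 266.76638294  80.        ]
0 [ 2.78866638e-01  4.35836280e-01  1.75038356e+00 -4.44089210e-16
  9.55372812e-01  1.81226429e+00]
1.5707963267948966 [ 2.78866638e-01  4.35836280e-01  1.75038356e+00 -4.44089210e-16
  9.55372812e-01  2.41467960e-01]
3.141592653589793 [ 2.78866638e-01  4.35836280e-01  1.75038356e+00 -4.44089210e-16
  9.55372812e-01 -1.32932837e+00]
-1.5707963267948966 None
```

Run:
```python
from h import *
import pickle
q=down(0.10+np.pi/2)
out={}
set_gripper(0)
for i,(x,y,z) in enumerate([(530,205,250),(610,205,250)]):
    env.reach([x,y,z],q); env.hold(.2); s=env.read_state(); im=viewer.camera("wrist")
    out[i]=wristpose(s); cv2.imwrite(f"pics/w{i}.png",im); print(s["time_s"],s["tool_pos"],s["force"],s["width"])
pickle.dump(out,open("poses.pkl","wb"))
a,b=[cv2.imread(f"pics/w{i}.png") for i in (0,1)]
```

```text
4.8 [530.17999809 204.61545898 250.00877468] [-1.36919315  0.74136994  0.02243075] 0.46175831631015635
5.4667 [608.86521756 205.00839003 249.83196974] [-0.4518801  -0.76648106 -0.00949839] 0.5792368463816802
```

View pics/w0.png

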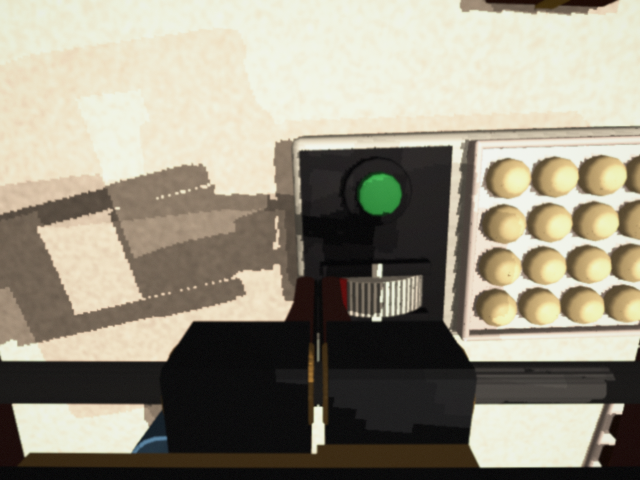

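View pics/w1.png

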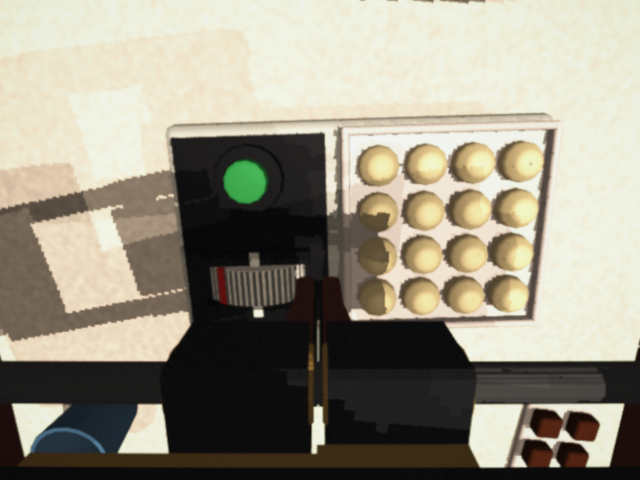

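Both wrist views show the button at about (380,195) and (245,182), the cheek marks at about x=377 and x=256, and the red line well towards the front at (345,294) and (221,286). I'll look at one enlarged pair.

Run:
```python
import cv2, numpy as np
a=cv2.imread("pics/w0.png")[140:330,290:450]; b=cv2.imread("pics/w1.png")[140:330,180:340]
cv2.imwrite("pics/crop.png",cv2.resize(np.hstack([a,b]),None,fx=2.5,fy=2.5,interpolation=cv2.INTER_CUBIC))
```

```text
(no output)
```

View pics/crop.png

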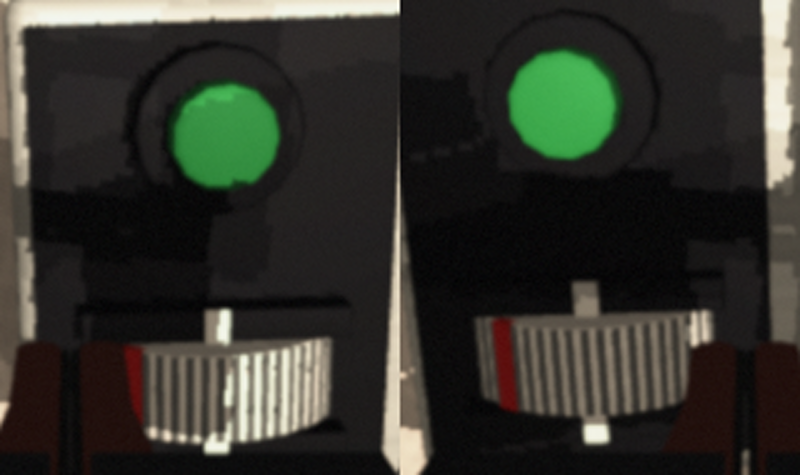

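```bash
cat >> h.py <<'E'
import pickle
E
python3 - <<'E'
from h import *
P=pickle.load(open("poses.pkl","rb"))
t=lambda a,b: tri(ray("wrist",a,P[0]),ray("wrist",b,P[1]))
B,f,n=[t(*p) for p in [((380.8,194.4),(244.8,182)),((377.6,264.4),(254.4,252.8)),((376.8,321),(258.4,316.8))]]
for r in (B,f,n): print(np.round(r[0],1),np.round(r[1],2))
# axis from near/far marks & button
for a,b in ((n,f),(n,B),(f,B)):
    d=b[0]-a[0]; print(np.arctan2(-d[0],d[1]),np.hypot(d[0],d[1]))
yaw=.10
# fit: known pts in stand frame -> 2D rigid
L=np.array([[-68,36],[-68,-11],[-68,-53]]);W=np.array([B[0][:2],f[0][:2],n[0][:2]])
print("mid marks",(f[0]+n[0])/2)
# stand edges at deck z=80 from w1: left-top corner
for i,uv in ((0,(297,138)),(1,(168,127)),(1,(560,123))): print(atz(ray("wrist",uv,P[i]),80))
# red line angle: predict pixels of red line for candidates, both views
def proj(X,T):
    p=viewer.camera_params("wrist"); c=np.linalg.inv(T)@np.append(X,1); return p["cx"]+p["fx"]*c[0]/-c[2],p["cy"]+p["fy"]*c[1]/c[2]
for yaw in (.09,.1,.11):
  ux=np.array([np.cos(yaw),np.sin(yaw)]);uy=np.array([-ux[1],ux[0]])
  wt=B[0][:2]-68*uy; print(yaw,"wheel",wt)
  for th in (-.393,-.785):
    X=np.append(wt+40*np.sin(th)*ux,56+40*np.cos(th)); print(th,[np.round(proj(X,P[i])) for i in (0,1)])
E
```

```text
[561.9 244.6 101.6] [0.16 0.16]
[568.2 198.6  89.5] [0.14 0.14]
[573.5 157.1  89.6] [1.95 1.95]
0.12518334375775297 41.85703805410969
0.13129336710247247 88.29190758679187
0.1368008446105524 46.436355100931166
mid marks [570.86050846 177.87392345  89.58655897]
[510.03855196 270.97598436  80.        ]
[510.18140947 269.99649548  80.        ]
[745.79858171 296.19691254  80.        ]
0.09 wheel [568.02644806 176.91640303]
-0.393 [array([350., 298.]), array([227., 287.])]
-0.785 [array([329., 292.]), array([210., 282.])]
0.1 wheel [568.70337905 176.98090563]
-0.393 [array([351., 298.]), array([228., 287.])]
-0.785 [array([330., 293.]), array([211., 282.])]
0.11 wheel [569.37963117 177.05217421]
-0.393 [array([352., 298.]), array([229., 287.])]
-0.785 [array([331., 293.]), array([212., 282.])]
```

Heights match (button 101.6, marks 89.5). Stand yaw is about 0.12, the wheel top (570,177) and the button (562,245). The line is at -0.39 or -0.79, so I'll roll one click and look again.

```bash
cat >> h.py <<'E'
yaw=.12; ux=np.array([np.cos(yaw),np.sin(yaw),0]); uy=np.array([-ux[1],ux[0],0]); q=down(yaw+np.pi/2)
wheel=np.array([570.,177.3,96]); button=np.array([562.,244.7,102])
def tcp(p,dz=0): return np.array(p)+[0,0,env.tips_ahead+dz]
def look(name):
    env.move_l([608,205,250],q,rate=200); env.hold(.2); s=env.read_state(); im=viewer.camera("wrist"); cv2.imwrite(name,im); return s,im
def roll(a,b):
    env.move_l(tcp(wheel+a*ux,14),q); env.hold(.2); f0=env.read_state()["force"]
    hit=env.move_l(tcp(wheel+a*ux,-6),rate=15,f_stop=3)
    s=env.read_state(); print("hit",hit,s["tool_pos"][2]-env.tips_ahead,s["force"]-f0)
    z=s["tool_pos"][2]; 
    for k in range(8):
        if env.read_state()["force"][2]-f0[2]>10 or z-env.tips_ahead<91: break
        z-=.5; p=tcp(wheel+a*ux); p[2]=z; env.move_l(p,rate=10); env.hold(.05)
    s=env.read_state(); print("pressed",s["tool_pos"]-[0,0,env.tips_ahead],s["force"]-f0)
    for c in np.linspace(a,b,5)[1:]:
        p=tcp(wheel+c*ux); p[2]=z; env.move_l(p,rate=25); s=env.read_state()
        print("roll",round(c,1),s["tool_pos"][2]-env.tips_ahead,np.round([(s["force"]-f0)@ux,(s["force"]-f0)@uy,(s["force"]-f0)[2]],1))
    p[2]=wheel[2]+env.tips_ahead+20; env.move_l(p,rate=60); print(env.read_state()["time_s"])
E
python3 - <<'E'
from h import *
roll(-8,7.5)
s,im=look("pics/r1.png"); print(s["time_s"])
cv2.imwrite("pics/r1c.png",cv2.resize(im[140:330,180:340],None,fx=2.5,fy=2.5,interpolation=cv2.INTER_CUBIC))
E
```

```text
hit True 94.49760514198826 [-0.34988467  0.91210865  3.15301602]
pressed [562.53196125 176.4577629   92.33564486] [-1.45297983 -0.40752337 10.23193601]
roll -4.1 92.74030484261363 [ 0.4 -0.4 10.4]
roll -0.2 92.64444899624831 [-1.3 -0.4 10.8]
roll 3.6 92.7535012084349 [ 0.3 -0.3 11.2]
roll 7.5 92.76593500793385 [ 1.9 -0.6  8.7]
10.9667
11.6583
```

View pics/r1c.png

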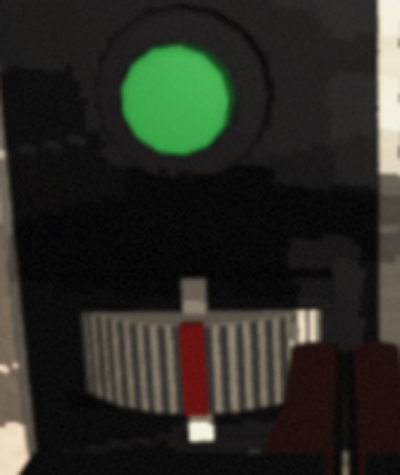

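The red line now stands between the two white marks, at about (194,370) in the crop. Next I press the button.

Run:
```python
from h import *
env.move_l(tcp(button,40),q); env.move_l(tcp(button,8)); env.hold(.2); f0=env.read_state()["force"]
hit=env.move_l(tcp(button,-10),rate=15,f_stop=10); env.hold(.2)
s=env.read_state(); print(hit,s["tool_pos"]-[0,0,env.tips_ahead],s["force"]-f0)
env.move_l(tcp(button,40),rate=60)
s,im=look("pics/b1.png"); print(s["time_s"])
cv2.imwrite("pics/b1c.png",cv2.resize(im[140:330,180:340],None,fx=2.5,fy=2.5,interpolation=cv2.INTER_CUBIC))
```

```text
True [562.03092547 244.75516462  96.34497621] [-1.73148592 -1.07758281  6.85765352]
15.5667
```

View pics/b1c.png

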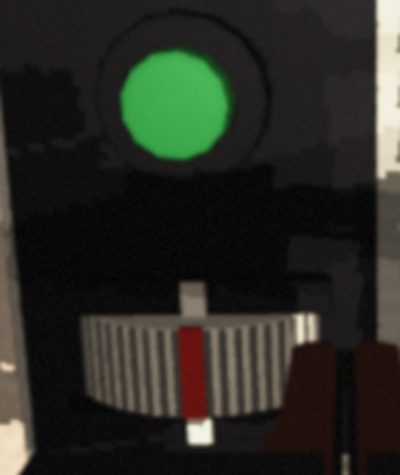

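The line is still at the top and the button is out again (175,105). The press held 6.9 N at z = 96.3, so it was fully in. I'll press once more, a little harder, to be sure, and then hand in.

Run:
```python
from h import *
env.move_l(tcp(button,40),q); env.move_l(tcp(button,8)); env.hold(.2); f0=env.read_state()["force"]
hit=env.move_l(tcp(button,-10),rate=15,f_stop=16); env.hold(.2)
s=env.read_state(); print(hit,s["tool_pos"]-[0,0,env.tips_ahead],s["force"]-f0)
env.move_l(tcp(button,60),rate=60); env.hold(.5); print(env.read_state()["time_s"])
print(workorder.sign_off())
```

```text
True [562.02529621 244.73030533  96.3236145 ] [-1.12254198 -0.14947533  7.12922504]
19.65
the job is handed in; nothing more can be done
None
```

The white stand's wheel is in the wanted detent with its red line between the white marks; I pressed the green button fully in twice and backed off, last saw it out after the first press, and handed the job in at about 20 s.

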